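# Line up the contactors on a mounting plate

### The job

Two contactors are bolted to the white mounting plate, with an empty stretch between them, and two loose ones of the same shape stand askew in front. Slide the two loose contactors along the plate, without lifting or tipping them, into that stretch so that all four stand in one straight, square row with equal gaps, and let go of them. Either one may take either place; leave the timer with the round dial where it stands.

Things in the scene. Friction and masses are not known exactly. Their poses are not given: they have to be found in the camera images.
- row_mid (a point): Midpoint of the row, on the top of the fixed white plate (320 x 460 mm, top 4 mm above the bench). y runs along the row, x square to it, away from the robot, z up. The bolted contactors (size as the loose ones, plus ears to x = +-37 mm) are centred at y = +-112.5, so equal 35 mm gaps put the loose ones at y = +-37.5, x = 0. Ducts 28 mm high at y = +-213, x -240 to 60. Place and turn vary.
- contactor_a: Loose contactor, about 0.25 kg: grey block 56 mm along its x (square to the row when aligned), 40 mm along y, 42 mm high; on top a black block 26 x 34 x 12 mm between two rows of three screw heads. Origin at the centre of its underside, z up. Starts upright on the plate some 170 mm in front of the row, x within 30 degrees of the row's x. Both ends look alike.
- contactor_b: The other loose contactor, identical to contactor_a, in another of the three places in front of the row (left, middle, right, about 120 mm apart).
- timer: Bystander, loose on the plate in the third of those places: square grey timer 44 x 44 mm, 36 mm high, with a round black dial 38 mm across and 10 mm high on top. Origin at the centre of its underside. To be left alone.
Mind the look-alikes: they are no part of the job. What is shaped like the contactor_a but pink is not meant.

How it is judged:
By the outcome, as a careful person would: the job done as asked, in the order asked, and still so for the second after the job is handed in, with the robot touching nothing.
It also fails if it takes over 42 s, if anything falls off the work surface, if the arm or the gripper's body presses on something with over 40 N, if the wrist force passes 120 N, or if a joint passes its speed limit or range.

### The arm

A 6-joint arm with a two-finger parallel gripper is mounted at the origin on the work surface. World frame = base frame: x ahead of the robot, y to its left, z up, the work surface at z = 0. Lengths are in m, angles in rad, forces in N, time in s.
With the tool pointing down it reaches from about 0.425 to 0.95 m from the base axis. Payload 3.5 kg.
Tool frame: the origin (TCP) lies midway between the tips of the shut fingers; the grasp point (between the pads) lies 19 mm behind it; z points along the fingers, y is the line along which they close (so a half turn about z gives the same grasp; the last joint's range is limited). The gripper opens to 85 mm and grips with 20 to 120 N. Pads are 22 mm wide; open, the fingers measure 114 mm over their backs; the gripper's body (76 mm by 85 mm) begins 54 mm behind the grasp point. The pads swing forward as they close: fully open they stand 13 mm farther back than shut.
Start: joints at [1.159, 0.286, 1.577, -0, 1.279, -0.15], TCP at [0.175, 0.652, 0.231] pointing down, gripper open.
Joint ranges: [-2.77, 2.77], [-0.9, 2.22], [0.21, 2.48], [-1.53, 4.67], [0.24, 2.81], [-2.84, 2.84]. Speed limits (rad/s): [2.79, 2.79, 3.14, 3.14, 3.14, 3.14].

### API

Orientations are given as a unit quaternion [x, y, z, w].
In Python, from plant import get_state, read_camera, ctrl gives the robot as it stands.
- The arm moves only by the shell command python3 -m crank 'ROWS' [FORCE]. ROWS is JSON, a list of rows, each a list of 3 entries, a list of its own where there are three numbers: the shift along the tool's x, y, z in mm, then the turn about the tool's z in degrees, then the closure in counts, from 0 (fully open) to 255 (shut). In form: [[[tx, ty, tz], yaw, claw], ...]. A call has 1 to 10 rows; each row is the pose to reach, as a shift and turn from the pose commanded when the call began, along the tool's axes at that moment; what a row does not reach only later rows make up. A row lasts 1/10 s, in which the tool goes at most 50 mm and 8.59 degrees, less where a joint would pass 70% of its speed; a pose out of reach is approached as far as the arm can. A call with a gripper value outside its range is refused whole. The fingers move at their own pace and stop on an object; FORCE is the grip in N (left out, the last holds). Time passes only in rows, so rows that repeat a pose let the fingers close. It gives the time, the measured TCP pose, the force, the opening and the grip force at its end, in the units of the state.
- get_state(): the state, without advancing time (a new reading comes with each control period).
- read_camera(name): name is "scene" or "side" or "wrist"; returns a dict with "frame" (384x512x3 uint8, blue, green, red), "range_z" (384x512 float32, m along the optical axis (not along the pixel's ray), 0 where there is no reading), "vfov" (degrees; the focal length in pixels is half the picture's height over the tangent of half this angle, whatever the lens; pixels are square), "cx", "cy" (the principal point, pixels), "origin" and "orientation" of the camera in the world. Camera axes: x right, y down, z forward; pixel columns grow to the right and rows downward; lengths in m; the calibration is good to about 2 mm. A picture is of the moment at which its call begins.
- ctrl.sign_off(): hands the job in; it is judged then, once.
The state is a dict: "time": time; "qpos": joint angles; "dq": joint speeds; "joint_efforts": joint torques, N m; "eef_pos": TCP position; "tcp_rot": TCP orientation; "contact_force": force on the tool from outside, world axes, zero at the start; "wrist_torque": the same for the moment, N m; "opening": opening from 0.0 (shut) to 1.0 (fully open); "finger_force": force on a finger pad.
Only numpy, scipy, OpenCV 4.12 (cv2) and the standard library are available. Lean on these libraries where they do the work, as an engineer would, in place of code of your own. Each camera call takes 0.05 s, during which the arm holds its last target. There are 200 camera calls.

## Working session

There is one attempt and no reset: what is moved stays moved. The work goes in short steps, Python scripts to look and compute and a shell command to move; the robot and the scene stay as the last step left them, time stands still between calls to the robot, and variables do not carry over. Pictures are saved under pics/ and viewed, at most 10 in all, crops included, and the job is handed in when it is done.

```bash
mkdir -p pics; ls; python3 - <<'E'
from plant import get_state, read_camera
import cv2,numpy as np
s=get_state();print(s)
ims=[]
for n in("scene","side"):
    c=read_camera(n);np.savez(f"{n}0.npz",**c);ims.append(c["frame"])
    print(n,c["vfov"],c["cx"],c["cy"],c["origin"],c["orientation"])
cv2.imwrite("pics/a.png",cv2.resize(ims[0],(800,600)));cv2.imwrite("pics/b.png",ims[1])
E
```

```text
pics
{'time': 0.0, 'qpos': array([ 1.15899256e+00,  2.87151158e-01,  1.57816796e+00, -5.21562454e-06,
        1.27862537e+00, -1.50032786e-01]), 'dq': array([ 8.22223853e-05,  4.15584792e-04,  1.11446225e-04,  2.16081893e-04,
       -5.47618194e-04, -6.46681326e-04]), 'joint_efforts': array([-1.88402319e-04, -4.05978405e+01, -2.92629701e+01, -6.30786985e-05,
        5.68077070e-03, -2.23258148e-06]), 'eef_pos': array([0.17441145, 0.65139543, 0.22996176]), 'tcp_rot': array([ 1.30511274e-01,  9.91446128e-01, -1.13051581e-03, -3.23610719e-04]), 'contact_force': array([ 0.67138221, -0.11483019,  0.77233269]), 'wrist_torque': array([ 0.01955988, -0.00183817, -0.04359529]), 'finger_force': 0.0, 'opening': 1.0023305912629403}
scene 50.515197031277935 256.80224708398566 189.26929682420976 [ 1.04127698 -0.25386523  0.55600351] [ 0.77645249  0.46433285 -0.21801325 -0.36604202]
side 44.75602467410864 253.72557973720063 195.00451480159785 [0.34502827 0.73416696 0.52168502] [-0.08654552  0.873611   -0.47682433  0.04418434]
```

View pics/a.png

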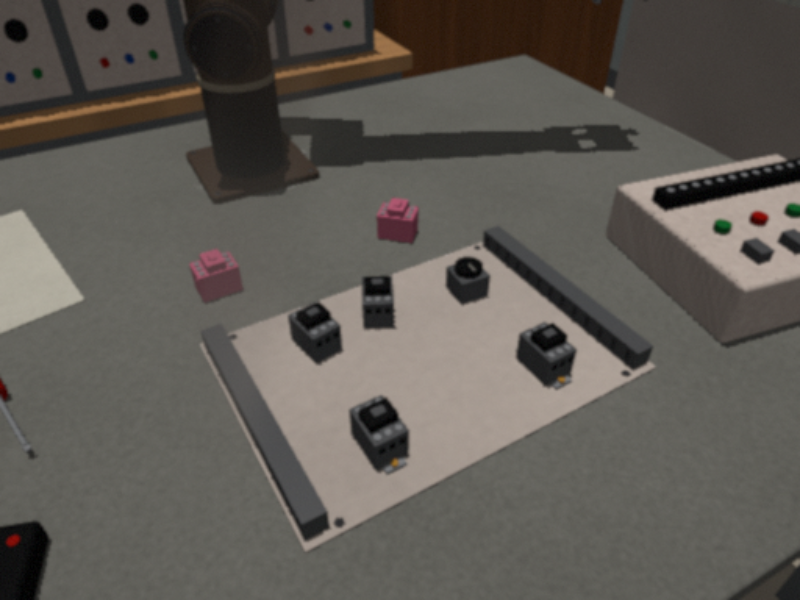

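View pics/b.png

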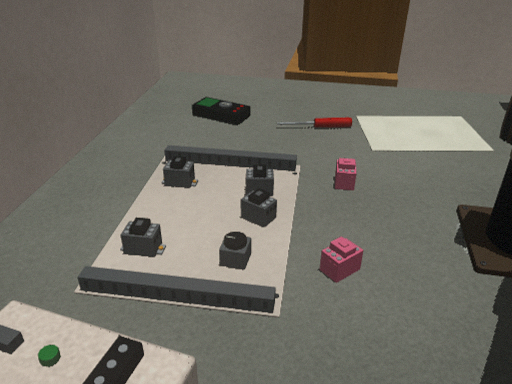

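The loose contactors are at (315,330) and (378,300) in the enlarged scene picture: grey, black block on top, on the plate. The bolted ones, with ears, are at (380,430) and (546,350). The timer with its round dial is at (467,278). The pink look-alikes at (215,275) and (397,220) are off the plate and not meant. Next I'll measure and make the confirming crop.

```bash
cat >h.py <<'E'
import numpy as np,cv2
from scipy.spatial.transform import Rotation as R
def cloud(c):
    h,w=c["range_z"].shape;f=h/2/np.tan(np.radians(float(c["vfov"]))/2)
    v,u=np.mgrid[:h,:w];z=c["range_z"]
    p=np.stack([(u-c["cx"])/f*z,(v-c["cy"])/f*z,z],-1)
    P=R.from_quat(c["orientation"]).apply(p.reshape(-1,3)).reshape(h,w,3)+c["origin"]
    P[z<=0]=np.nan
    return P
def proj(c,X):
    f=384/2/np.tan(np.radians(float(c["vfov"]))/2)
    q=R.from_quat(c["orientation"]).inv().apply(np.asarray(X)-c["origin"])
    return q[:,:2]/q[:,2:]*f+[c["cx"],c["cy"]]
E
python3 - <<'E'
from h import *
for n in("scene","side"):
    c=dict(np.load(n+"0.npz"));P=cloud(c);fr=c["frame"].astype(int)
    hi=(P[...,2]>.02)&(P[...,2]<.08)&(P[...,0]>.3)&(P[...,0]<1)&(abs(P[...,1])<.5)
    # bench level
    print(n,"plate z",np.nanmedian(P[...,2][(abs(P[...,2])<.015)&(fr.min(-1)>120)&(P[...,0]>.4)]))
    k,l,st,ce=cv2.connectedComponentsWithStats(hi.astype(np.uint8))
    for i in range(1,k):
        if st[i,4]<80: continue
        m=l==i;p=P[m];t=p[p[:,2]>.038][:,:2]
        col=np.median(fr[m],0)
        if len(t)<10: t=p[:,:2]
        r=cv2.minAreaRect(t.astype(np.float32)*1000)
        print(ce[i].round(),st[i,4],col,"zmax %.3f"%p[:,2].max(),np.round(r[0]),np.round(r[1]),round(r[2],1))
    if n=="scene": cv2.imwrite("pics/c.png",cv2.resize(c["frame"][160:310,170:390],None,fx=3.6,fy=3.6,interpolation=cv2.INTER_CUBIC))
E
```

```text
scene plate z 0.00414109144847441
[447. 176.] 3205 [65. 69. 75.] zmax 0.080 [616. 395.] [279. 100.] 13.6
[254. 139.] 428 [ 66.  52. 101.] zmax 0.057 [315. 130.] [55. 44.] 48.8
[364. 188.] 1719 [74. 73. 72.] zmax 0.035 [555. 244.] [302.  30.] 2.6
[137. 173.] 590 [ 77.   69.  108.5] zmax 0.058 [ 319. -151.] [38. 56.] 1.5
[299. 176.] 507 [34. 34. 33.] zmax 0.053 [487. 145.] [45. 44.] 86.4
[241. 190.] 553 [35. 35. 35.] zmax 0.062 [474.  16.] [40. 57.] 64.4
[201. 209.] 758 [35. 34. 34.] zmax 0.061 [489. -76.] [58. 41.] 11.4
[170. 276.] 2544 [81. 81. 81.] zmax 0.035 [ 575. -181.] [302.  27.] 2.6
[349. 223.] 889 [33. 32. 32.] zmax 0.062 [650. 148.] [57. 43.] 2.4
[242. 273.] 1061 [35. 35. 34.] zmax 0.062 [661. -76.] [58. 41.] 2.8
[ 11. 357.] 1082 [14. 14. 14.] zmax 0.035 [ 638. -419.] [33. 74.] 74.3
side plate z 0.003638391205642799
[221. 108.] 719 [29. 31. 30.] zmax 0.039 [ 670. -444.] [ 77. 153.] 73.4
[333. 119.] 119 [ 29.  34. 159.] zmax 0.026 [ 359. -432.] [99. 20.] 16.8
[214. 160.] 1926 [51. 53. 52.] zmax 0.061 [662. -71.] [56. 43.] 4.5
[345. 170.] 424 [ 64.  56. 100.] zmax 0.057 [ 319. -146.] [37. 59.] 0.0
[259. 193.] 1410 [49. 51. 51.] zmax 0.061 [479. -20.] [ 65. 145.] 7.1
[141. 235.] 1024 [50. 52. 53.] zmax 0.061 [653. 154.] [58. 41.] 4.5
[235. 247.] 779 [50. 53. 53.] zmax 0.052 [489. 151.] [44. 44.] 89.6
[338. 255.] 841 [ 68.  57. 106.] zmax 0.056 [316. 136.] [57. 41.] 44.6
[178. 286.] 3580 [82. 83. 80.] zmax 0.035 [559. 249.] [301.  31.] 2.4
[193. 377.] 114 [80. 87. 93.] zmax 0.080 [473. 428.] [27.  2.] 84.0
```

View pics/c.png

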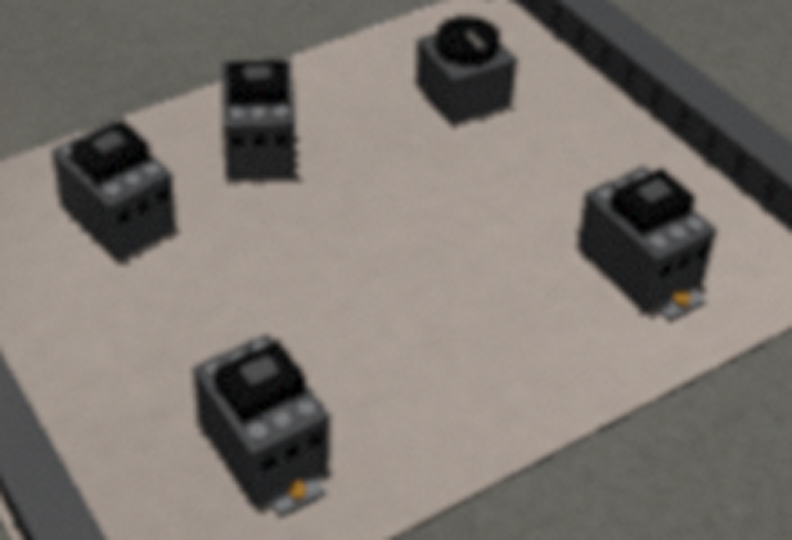

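The crop confirms it: two loose contactors with a rectangular black block and no ears (left and centre top), two bolted ones with ears and orange screws, and a round-dial timer at top right. I'll survey from above with the wrist camera.

```bash
cat >>h.py <<'E'
def go(x,y,z,yang):
    "mm, deg: tool y axis heading (mod 180). prints shift in tool axes and turn"
    from plant import get_state
    s=get_state();Rt=R.from_quat(s["tcp_rot"]);M=Rt.as_matrix()
    d=M.T@(np.array([x,y,z])-1000*np.array(s["eef_pos"]))
    cur=np.degrees(np.arctan2(M[1,1],M[0,1]));t=-((yang-cur+90)%180-90)
    print("shift",d.round(1),"turn",round(t,2),"| now",(1000*np.array(s["eef_pos"])).round(1),"yhead",round(cur,2),"q6",round(s["qpos"][5],2),"t",round(s["time"],2),"tilt",M[:,2].round(4))
E
python3 -c "
from h import *
go(530,0,260,92.8)"
```

```text
shift [-512.1 -537.3  -29. ] turn -17.8 | now [174.4 651.5 230. ] yhead 75.0 q6 -0.15 t 0.1 tilt [-8.e-04 -2.e-03 -1.e+00]
```

```bash
python3 -m crank '[[[-256,-269,-15],-9,0],[[-256,-269,-15],-9,0],[[-256,-269,-15],-9,0],[[-512,-537,-30],-18,90],[[-512,-537,-30],-18,90],[[-512,-537,-30],-18,90],[[-512,-537,-30],-18,90],[[-512,-537,-30],-18,90],[[-512,-537,-30],-18,90],[[-512,-537,-30],-18,90]]' 40; python3 -c "
from h import *
go(530,0,260,92.8)"
```

```text
time: 1.1
eef_pos: [0.413, 0.214, 0.2513]
tcp_rot: [-0.026, 1.0, 0.0, -0.0]
contact_force: [1.2, 0.5, 0.1]
opening: 0.652
finger_force: 0.0
shift [-105.6 -219.8   -8.8] turn 0.21 | now [413.  214.  251.3] yhead 93.01 q6 -1.36 t 1.1 tilt [-0.e+00  1.e-04 -1.e+00]
```

```bash
python3 -m crank '[[[-106,-220,-9],0,90],[[-106,-220,-9],0,90],[[-106,-220,-9],0,90],[[-106,-220,-9],0,90],[[-106,-220,-9],0,90],[[-106,-220,-9],0,90],[[-106,-220,-9],0,90],[[-106,-220,-9],0,90]]'; cat >>h.py <<'E'
def tops(c,zlo=.040,zhi=.052):
    P=cloud(c);hi=(P[...,2]>zlo)&(P[...,2]<.08)&(P[...,0]>.38)
    k,l,st,ce=cv2.connectedComponentsWithStats(hi.astype(np.uint8))
    for i in range(1,k):
        if st[i,4]<300: continue
        p=P[l==i];t=p[:,:2]
        r=cv2.minAreaRect(t.astype(np.float32)*1000);w,h=r[1];a=r[2]+(0 if w>h else 90)
        print(ce[i].round(),st[i,4],"zmax %.3f"%p[:,2].max(),np.round(r[0],1),np.round(r[1],1),"long axis",round((a+90)%180-90,1))
E
python3 - <<'E'
from h import *
from plant import read_camera
c=read_camera("wrist");np.savez("w0.npz",**c);cv2.imwrite("pics/w0.png",c["frame"])
print(c["origin"],c["vfov"]);tops(c);go(530,0,260,92.8)
E
```

```text
time: 1.9
eef_pos: [0.5294, 0.0027, 0.2599]
tcp_rot: [-0.027, 1.0, 0.0, -0.001]
contact_force: [-1.0, 0.3, 0.3]
opening: 0.648
finger_force: 0.0
[ 0.4594228  -0.00145345  0.4028971 ] 58.96378900736407
[270. 106.] 2191 zmax 0.062 [473.4  18.9] [40.1 56. ] long axis -24.9
[179. 117.] 2167 zmax 0.062 [488.9 -74.6] [55.9 40.1] long axis 11.2
[391. 128.] 1461 zmax 0.053 [488.5 146.5] [43.2 43.2] long axis 88.4
[194. 267.] 335 zmax 0.060 [660.5 -58.3] [11.1 55.7] long axis -1.6
[375. 262.] 1096 zmax 0.061 [649.8 150. ] [53.4 40.2] long axis 3.1
shift [-0.4 -3.   0.1] turn 0.29 | now [529.4   3.  260.1] yhead 93.09 q6 -1.81 t 1.95 tilt [-8.e-04  5.e-04 -1.e+00]
```

View pics/w0.png

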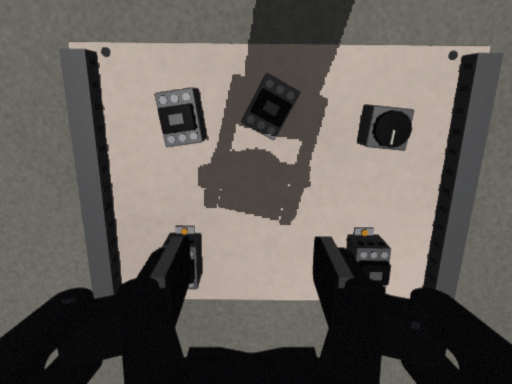

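The wrist view shows P1 at (270,106), P2 at (179,117), the timer at (391,128) and the bolted pair partly behind the fingers. I'll move forward to see the bolted pair clearly.

```bash
python3 -m crank '[[[-50,0,0],0,90],[[-90,0,0],0,90],[[-90,0,0],0,90],[[-90,0,0],0,90]]'; python3 - <<'E'
from h import *
from plant import read_camera
c=read_camera("wrist");np.savez("w1.npz",**c)
tops(c);go(473.4,18.9,100,65.1)
E
```

```text
time: 2.35
eef_pos: [0.6197, 0.008, 0.2596]
tcp_rot: [-0.027, 1.0, 0.0, -0.001]
contact_force: [-0.4, 0.5, -0.3]
opening: 0.647
finger_force: 0.0
[174.  26.] 2273 zmax 0.062 [492.3 -74.1] [49.7 40.2] long axis 11.4
[268.  19.] 1816 zmax 0.062 [477.8  16.7] [40.  46.9] long axis -24.5
[401.  35.] 1825 zmax 0.053 [488.6 146.4] [43.3 43.4] long axis -2.9
[175. 193.] 1835 zmax 0.061 [661.4 -74.1] [55.5 40. ] long axis 2.9
[379. 195.] 1896 zmax 0.062 [651.4 149.7] [55.7 40.6] long axis 3.1
shift [144.8  18.9 160.3] turn 28.01 | now [619.3   7.8 260.1] yhead 93.11 q6 -1.78 t 2.4 tilt [-1.3e-03  2.0e-04 -1.0e+00]
```

```bash
python3 -m crank '[[[145,19,160],28,90],[[145,19,160],28,90],[[145,19,160],28,90],[[145,19,160],28,90],[[145,19,160],28,90],[[145,19,160],28,90],[[145,19,160],28,90]]'; python3 -c "
from h import *
go(473.4,18.9,10,65.3)"
```

```text
time: 3.1
eef_pos: [0.4749, 0.018, 0.102]
tcp_rot: [0.216, 0.976, 0.0, 0.002]
contact_force: [0.3, -0.2, -0.0]
opening: 0.647
finger_force: 0.0
shift [ 2.1  0.1 92. ] turn -0.27 | now [474.9  18.  102. ] yhead 65.03 q6 -1.31 t 3.1 tilt [ 3.2e-03 -6.0e-04 -1.0e+00]
```

```bash
python3 -m crank '[[[2,0,30],0,90],[[2,0,60],0,90],[[2,0,80],0,90],[[2,0,92],0,90],[[2,0,92],0,90],[[2,0,92],0,110],[[2,0,92],0,120],[[2,0,92],0,130],[[2,0,92],0,140],[[2,0,92],0,160]]' 30; python3 -c "
from h import *
go(600,73.9,10,92.7)"
```

```text
time: 4.1
eef_pos: [0.4737, 0.0186, 0.0098]
tcp_rot: [0.216, 0.976, 0.0, 0.001]
contact_force: [0.1, 0.5, 6.4]
opening: 0.468
finger_force: 31.9
shift [-9.110e+01  1.035e+02  1.000e-01] turn -27.71 | now [473.7  18.6   9.8] yhead 64.99 q6 -1.31 t 4.1 tilt [ 2.6e-03 -3.0e-04 -1.0e+00]
```

```bash
python3 -m crank '[[[-8,9,0],-2.5,160],[[-19,22,0],-6,160],[[-32,36,0],-10,160],[[-46,52,0],-14,160],[[-59,67,0],-18,160],[[-72,82,0],-22,160],[[-83,94,0],-25.5,160],[[-89,101,0],-27.2,160],[[-91,103.5,0],-27.7,160],[[-91,103.5,0],-27.7,160]]'; python3 -c "
from h import *
from plant import read_camera
for n in ('wrist','scene'):
  c=read_camera(n);np.savez(n+'2.npz',**c);print(n);tops(c)
go(654.7,75.3,10,92.7)"
```

```text
time: 5.1
eef_pos: [0.5989, 0.0736, 0.0098]
tcp_rot: [-0.024, 1.0, -0.001, -0.001]
contact_force: [-3.8, -2.3, 7.9]
opening: 0.465
finger_force: 32.4
wrist
[478.  17.] 2199 zmax 0.052 [504.9 136.2] [25.1 10.1] long axis 87.1
[252. 302.] 32866 zmax 0.080 [599.   82.4] [135.2  61.1] long axis 76.7
scene
[448. 172.] 2162 zmax 0.080 [616.2 395.3] [278.3  99.8] long axis 13.7
[301. 213.] 874 zmax 0.080 [605.2  73.1] [117.   42.7] long axis 89.4
[201. 206.] 503 zmax 0.062 [488.6 -76. ] [56.2 41. ] long axis 12.4
[350. 219.] 600 zmax 0.062 [650.2 148.1] [57.9 41.1] long axis 2.5
[242. 270.] 780 zmax 0.061 [660.6 -75.9] [57.6 40.1] long axis 2.8
shift [-55.9  -0.9  -0.3] turn 0.05 | now [598.8  73.6   9.7] yhead 92.75 q6 -1.66 t 5.2 tilt [-4.0e-04 -1.1e-03 -1.0e+00]
```

```bash
python3 -m crank '[[[-6,0,0],0,160],[[-16,0,0],0,160],[[-28,0,0],0,160],[[-40,0,0],0,160],[[-50,-0.5,0],0,160],[[-54,-0.8,0],0,160],[[-56,-0.9,0],0,160],[[-56,-0.9,0],0,160]]'; python3 -c "
from h import *
from plant import read_camera
c=read_camera('scene');np.savez('scene3.npz',**c);tops(c)
cv2.imwrite('pics/s3.png',cv2.resize(c['frame'][150:320,190:400],None,fx=3.5,fy=3.5,interpolation=cv2.INTER_CUBIC))
go(654.7,75.3,10,92.7)"
```

```text
time: 6.0
eef_pos: [0.6537, 0.0759, 0.0098]
tcp_rot: [-0.024, 1.0, -0.0, -0.002]
contact_force: [-5.9, -0.8, 8.6]
opening: 0.463
finger_force: 32.6
[448. 172.] 2176 zmax 0.080 [615.8 395.6] [278.3 100.5] long axis 13.7
[201. 206.] 514 zmax 0.063 [488.1 -76.4] [57.3 41.2] long axis 12.5
[330. 229.] 1325 zmax 0.080 [655.5  92.8] [ 54.7 151.3] long axis -86.0
[242. 270.] 781 zmax 0.061 [661.1 -75.9] [57.4 41. ] long axis 3.3
shift [-1.  -0.6 -0.2] turn 0.03 | now [653.7  75.8   9.8] yhead 92.73 q6 -1.66 t 6.05 tilt [-3.6e-03 -2.0e-04 -1.0e+00]
```

View pics/s3.png

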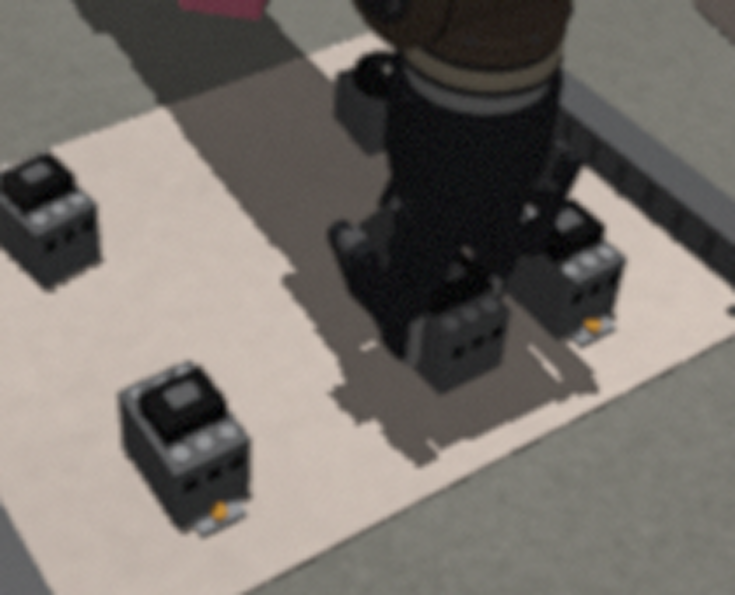

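```bash
python3 -m crank '[[[-1,-0.6,0],0,160],[[-1,-0.6,0],0,125],[[-1,-0.6,0],0,110],[[-1,-0.6,0],0,105],[[-1,-0.6,-25],0,105],[[-1,-0.6,-60],0,105],[[-1,-0.6,-100],0,105],[[-1,-0.6,-150],0,90],[[-1,-0.6,-200],0,90],[[0,-35,-250],0,90]]'; python3 -m crank '[[[0,-32,0],0,90],[[0,-32,0],0,90],[[0,-32,0],0,90]]'; cat >>h.py <<'E'
def row(pts,b=((661.4,-74.1),(651.4,149.7))):
    b=np.array(b);m=b.mean(0);u=b[1]-b[0];u/=np.linalg.norm(u);v=np.array([u[1],-u[0]])
    for p in pts: print("row x,y",((p-m)@v).round(1),((p-m)@u).round(1))
E
python3 -c "
from h import *
from plant import read_camera
c=read_camera('wrist');np.savez('w4.npz',**c);tops(c)
go(488.9,-74.6,100,101.2)"
```

```text
time: 7.05
eef_pos: [0.6564, 0.0491, 0.2527]
tcp_rot: [-0.025, 1.0, 0.0, 0.001]
contact_force: [0.1, -0.9, 0.4]
opening: 0.643
finger_force: 0.0
time: 7.35
eef_pos: [0.6573, 0.0144, 0.2487]
tcp_rot: [-0.023, 1.0, 0.0, -0.001]
contact_force: [0.1, 0.4, 0.2]
opening: 0.647
finger_force: 0.0
[165.   4.] 427 zmax 0.049 [514.2 -69.9] [ 8.9 40.3] long axis -85.4
[402.   6.] 484 zmax 0.052 [505.4 146.3] [12.6 43.3] long axis -87.4
[166. 161.] 2121 zmax 0.062 [661.6 -74.3] [55.8 40.2] long axis 2.2
[310. 160.] 2102 zmax 0.062 [653.6  75.5] [55.6 40.5] long axis 2.8
[382. 162.] 2175 zmax 0.062 [651.6 149.9] [55.7 40. ] long axis 2.6
shift [171.8 -82.  148.4] turn -8.53 | now [657.   15.2 248.1] yhead 92.67 q6 -1.75 t 7.4 tilt [-2.5e-03  8.0e-04 -1.0e+00]
```

```bash
python3 -m crank '[[[172,-82,148],-8.5,90],[[172,-82,148],-8.5,90],[[172,-82,148],-8.5,90],[[172,-82,148],-8.5,90],[[172,-82,148],-8.5,90],[[172,-82,148],-8.5,90],[[172,-82,148],-8.5,90]]'; python3 -c "
from h import *
go(488.9,-74.6,10,101.3)"
```

```text
time: 8.1
eef_pos: [0.4889, -0.0742, 0.1005]
tcp_rot: [-0.098, 0.995, 0.001, -0.001]
contact_force: [0.0, -0.0, 0.9]
opening: 0.646
finger_force: 0.0
shift [-0.1 -0.5 90.5] turn -0.11 | now [488.9 -74.2 100.5] yhead 101.19 q6 -2.12 t 8.1 tilt [-0.002   0.0012 -1.    ]
```

```bash
python3 -m crank '[[[0,-0.5,30],0,90],[[0,-0.5,60],0,90],[[0,-0.5,80],0,90],[[0,-0.5,90],0,90],[[0,-0.5,90],0,90],[[0,-0.5,90],0,110],[[0,-0.5,90],0,120],[[0,-0.5,90],0,130],[[0,-0.5,90],0,140],[[0,-0.5,90],0,160]]' 30; python3 -c "
from h import *
go(580,4,10,92.6)"
```

```text
time: 9.1
eef_pos: [0.4909, -0.0756, 0.013]
tcp_rot: [-0.097, 0.995, -0.0, 0.001]
contact_force: [0.1, 1.7, 5.2]
opening: 0.462
finger_force: 32.5
shift [-102.8   60.9    3.2] turn 8.58 | now [490.9 -75.6  13. ] yhead 101.18 q6 -2.12 t 9.1 tilt [ 2.4e-03 -1.0e-04 -1.0e+00]
```

```bash
python3 -m crank '[[[-7,4,0],0.6,160],[[-18,11,0],1.5,160],[[-32,19,0],2.7,160],[[-47,28,0],4,160],[[-62,37,0],5.3,160],[[-77,46,0],6.5,160],[[-90,53,0],7.6,160],[[-99,59,0],8.3,160],[[-103,61,0],8.6,160],[[-103,61,0],8.6,160]]'; python3 -c "
from h import *
go(658.3,.3,13,92.6)"
```

```text
time: 10.1
eef_pos: [0.5798, 0.0036, 0.013]
tcp_rot: [-0.023, 1.0, -0.001, 0.0]
contact_force: [-2.3, -1.0, 6.5]
opening: 0.463
finger_force: 32.7
shift [-78.3  -7.    0.1] turn 0.06 | now [579.8   3.6  13. ] yhead 92.66 q6 -1.78 t 10.1 tilt [ 5.0e-04 -1.7e-03 -1.0e+00]
```

```bash
python3 -m crank '[[[-6,-0.5,0],0,160],[[-16,-1.4,0],0,160],[[-28,-2.5,0],0,160],[[-42,-3.7,0],0,160],[[-56,-5,0],0,160],[[-68,-6,0],0,160],[[-76,-6.7,0],0,160],[[-80,-7,0],0,160],[[-80,-7,0],0,160],[[-80,-7,0],0,160]]'; python3 -c "
from h import *
from plant import read_camera
for n in ('scene','side'):
  c=read_camera(n);np.savez(n+'5.npz',**c);print(n);tops(c)
go(659.8,.3,13,92.6)"
```

```text
time: 11.1
eef_pos: [0.6592, 0.0004, 0.0131]
tcp_rot: [-0.023, 1.0, -0.0, -0.0]
contact_force: [-3.8, -0.5, 6.9]
opening: 0.466
finger_force: 32.7
scene
[448. 172.] 2164 zmax 0.080 [615.4 396.1] [280.   98.6] long axis 13.1
[350. 219.] 600 zmax 0.061 [650.7 148. ] [57.9 41.3] long axis 3.7
[295. 245.] 1453 zmax 0.080 [656.8  18.9] [ 54.5 151.7] long axis -88.0
[242. 270.] 782 zmax 0.061 [660.3 -75.9] [57.6 40.2] long axis 3.1
side
[54. 26.] 1231 zmax 0.080 [ 1549.7 -1236.3] [1029.    20.1] long axis 89.9
[320.  33.] 381 zmax 0.080 [  531.5 -1404.9] [121.6 542.7] long axis -68.9
[165. 190.] 1217 zmax 0.080 [658.5   4. ] [ 56.8 192.4] long axis -87.2
[140. 230.] 641 zmax 0.061 [652.7 153.1] [56.7 41.9] long axis 3.8
[235. 242.] 391 zmax 0.052 [488.8 150.6] [42.8 42. ] long axis 87.1
shift [-0.6 -0.1  0.1] turn 0.02 | now [6.592e+02 4.000e-01 1.310e+01] yhead 92.62 q6 -1.77 t 11.2 tilt [-6.e-04 -8.e-04 -1.e+00]
```

```bash
python3 -m crank '[[[0,0,0],0,125],[[0,0,0],0,110],[[0,0,0],0,105],[[0,0,-25],0,105],[[0,0,-60],0,105],[[0,0,-100],0,105],[[0,0,-150],0,90],[[0,15,-200],0,90],[[0,35,-240],0,90],[[0,35,-240],0,90]]'; python3 -m crank '[[[0,0,0],0,90],[[0,0,0],0,90]]'; python3 -c "
from h import *
from plant import read_camera
c=read_camera('wrist');np.savez('w6.npz',**c);tops(c)
go(653.6,75.5,100,92.6)"
```

```text
time: 12.2
eef_pos: [0.6611, 0.0375, 0.2612]
tcp_rot: [-0.024, 1.0, -0.001, 0.008]
contact_force: [0.3, 0.2, 0.1]
opening: 0.647
finger_force: 0.0
time: 12.4
eef_pos: [0.6566, 0.0357, 0.2492]
tcp_rot: [-0.023, 1.0, 0.0, -0.002]
contact_force: [-0.6, 0.7, -0.4]
opening: 0.646
finger_force: 0.0
[379.   6.] 463 zmax 0.052 [505.3 146.3] [12.9 42.8] long axis -87.5
[146. 162.] 2148 zmax 0.061 [661.5 -74.1] [55.8 40. ] long axis 2.3
[218. 161.] 2041 zmax 0.062 [6.571e+02 4.000e-01] [55.4 40.1] long axis 2.4
[290. 160.] 2072 zmax 0.062 [653.7  75.5] [55.6 39.8] long axis 2.9
[362. 162.] 2141 zmax 0.062 [651.7 149.9] [55.3 40.3] long axis 2.8
shift [  0.3  40.  148.6] turn -0.03 | now [656.5  35.5 248.6] yhead 92.57 q6 -1.72 t 12.45 tilt [-4.8e-03  3.0e-04 -1.0e+00]
```

```bash
python3 -c "
from h import *
cv2.imwrite('pics/w6.png',np.load('w6.npz')['frame'])"
```

```text
(no output)
```

View pics/w6.png

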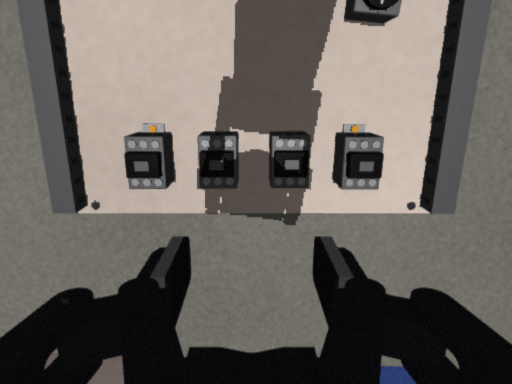

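All four stand in one straight, square row at (146,162), (218,161), (290,160) and (362,162). The gripper is clear, and the timer is untouched at (378,8).

```bash
python3 -c "
from plant import ctrl
print(ctrl.sign_off())"
```

```text
the job is handed in; nothing more can be done
None
```

I slid both loose contactors into the row, let go of them and handed the job in: centres 74.4–75.1 mm apart along the row (75 is ideal), about 1.2 mm short of the line through the bolted pair, within half a degree of square, timer not moved.

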